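# Level the crepe griddle

## Robot

A 7-joint arm with a two-finger parallel gripper is mounted at the origin on a cart in front of the work surface, level with it; the furniture and walls round the work are solid. World frame = base frame: x ahead of the robot, y to its left, z up, the work surface at z = 0. Lengths are in m, angles in rad, forces in N, time in s.
With the tool pointing down it reaches from about 0.4 to 0.875 m from the base axis. Payload 19.3 kg.
Tool frame: the origin (TCP) lies on the centre line of the jaws, within the pads' length; the fingertips stand 8 mm ahead of it and the grasp point (between the pads) lies 11 mm behind it; z points along the fingers, y is the line along which they close (so a half turn about z gives the same grasp; the last joint's range is limited). The gripper opens to 85 mm and grips with 20 to 120 N. Pads are 22 mm wide; open, the fingers measure 114 mm over their backs; the gripper's body (76 mm by 85 mm) begins 54 mm behind the grasp point. The pads swing forward as they close: fully open they stand 13 mm farther back than shut.
Start: joints at [-1.374, 0.521, -0.036, 1.599, 0.021, 1.021, -0.113], TCP at [0.165, 0.603, 0.218] pointing down, gripper open.
Joint ranges: [-2.91, 2.91], [-0.3, 2.13], [-1.5, 1.42], [0.17, 2.43], [-1.26, 4.41], [0.16, 1.93], [-2.52, 2.52]. Speed limits (rad/s): [1.89, 1.89, 2.39, 2.39, 3.01, 3.01, 3.01].

## Interface

Orientations are given as [roll, pitch, yaw] about the fixed x, y, z axes, in that order (R = Rz(yaw) Ry(pitch) Rx(roll)).
In Python, from workcell import status, grab_frame, camera_params, bot, search_frame, silhouettes gives the robot as it stands.
- The arm moves only by the shell command python3 -m creep 'ROWS' [FORCE]. ROWS is JSON, a list of rows, each a list of 5 numbers: the shift along the tool's x, y, z in units of 60 mm (1.0 is 60 mm), then the turn about the tool's z in units of 8 degrees (1.0 is 8 degrees), then the opening, from 0 (shut) to 1 (fully open). In form: [[x, y, z, twist, hand], ...]. A call has 1 to 5 rows; each row is the pose to reach, as a shift and turn from the pose commanded when the call began, along the tool's axes at that moment; what a row does not reach only later rows make up. A row lasts 1/8 s, in which the tool goes at most 62.5 mm and 10.7 degrees, less where a joint would pass 70% of its speed; a pose out of reach is approached as far as the arm can. A call with a gripper value outside its range is refused whole. The fingers move at their own pace and stop on an object; FORCE is the grip in N (left out, the last holds). Time passes only in rows, so rows that repeat a pose let the fingers close. It gives the time, the measured TCP pose, the force, the opening and the grip force at its end, in the units of the state.
- status.observe(): the state, without advancing time (a new reading comes with each control period).
- grab_frame(name): name is "side" or "top" or "wrist"; returns the picture (420x560x3 uint8, blue, green, red); there is no depth.
- camera_params(name): a dict with "K" (3x3 intrinsics, pixels), "rvec" (rotation vector, rad) and "tvec" (3), from world to camera coordinates, as OpenCV has them; the wrist camera has in their place "tool_from_camera" (4x4, takes a point from camera to tool coordinates, whose origin is the TCP and whose axes are the flange's). Camera axes: x right, y down, z forward; pixel columns grow to the right and rows downward; lengths in m; the calibration is good to about 2 mm. A picture is of the moment at which its call begins: read the wrist's pose just before it. camera_params takes no time and is no camera call.
- bot.job_done(): hands the job in; it is judged then, once.
Trained networks look in the newest picture that a camera, given by its name, has taken for a name from the list of things; names that differ only in an ending like _2 or _b are one class to them, and where a whole thing is asked for, a point or a joint stands for the part that bears it (a point fixed in the world has none). Each returns a list of dicts, best first, with "p" (0 to 1); they miss things now and then, are a little off and sometimes report something else, mostly with a low value. They report only what shows in the picture. A call takes as long as a camera call. They do not tell look-alikes from the thing itself.
- search_frame(camera, name): "extent" ([left, top, right, bottom] as shares, 0 to 1, of the picture: columns of its width, rows of its height, round what is visible of it).
- silhouettes(camera, name): "mask" (420x560 bool, what is visible of it) and "extent" ([left, top, right, bottom] as shares, 0 to 1, of the picture: columns of its width, rows of its height, round what is visible of it).
The state is a dict: "clock": time; "qpos": joint angles; "qd": joint speeds; "joint_efforts": joint torques, N m; "position": TCP position; "tool_rot": TCP orientation; "force": force on the tool from outside, world axes, zero at the start; "moment": the same for the moment, N m; "grip_width": finger opening in m; "finger_force": force on a finger pad.
Only numpy, scipy, OpenCV 4.12 (cv2) and the standard library are available. Lean on these libraries where they do the work, as an engineer would, in place of code of your own. Each camera call takes 0.05 s, during which the arm holds its last target. There are 200 camera calls.

## Task

The crepe griddle stands lower at its levelling-foot end, so the batter would run off. Turn its heat selector to off (the ring mark), lay the spirit level across the middle of the plate along the line that runs to the levelling foot and let go of it, then turn the knurled knob of that foot until the bubble sits between the two lines. Finish while holding: press the level gently down on the plate with the fingertips and keep pressing, bubble still between the lines, with the selector at off, the griddle not shoved along the worktop and the jar, mug and batter spreader left alone.

Things in the scene. Friction and masses are not known exactly. Their poses are not given: they have to be found in the camera images.
- griddle: Crepe griddle, loose, 4.5 kg: steel box 270 by 355 mm, top 66 mm above the worktop, on two fixed feet at its control end and one levelling foot at the other. Origin on the worktop under the plate's centre. y axis: along the long side, from the control end to the levelling foot (185 mm from the origin; the two fixed feet are 195 mm the other way, so the foot tips it about an x line 380 mm off).
- plate_centre (a point): Centre of the top face of the griddle's round dark plate, 250 mm across, 82 mm above the worktop when level. Axes as the griddle's: z up out of the plate, y towards the levelling foot.
- foot_knob (a point): Centre of the levelling foot's knurled round knob: 40 mm across, 22 mm high, upright axis, underside 72 mm above the worktop at all times, on a lug beyond the end of the griddle. Clockwise seen from above screws the foot down and raises that end 1.2 mm per rad (3.2 mrad of tilt per rad); anticlockwise lowers it. Up to 4.6 rad either way of about level; friction 0.06 N m; stays where left.
- selector (a joint): Turning angle of the heat selector, rad, growing clockwise seen from above. Detents at -0.7 (one dot), 0 (ring = off), 0.7 (two dots), 1.4 (three dots); end stops at -0.85 and 1.55. Left between two detents it snaps to the nearer one (up to about 0.1 N m).
- selector_grip (a point): Middle of the selector's bar grip, black, upright turning axis, on top of the griddle's control end: bar 44 mm long, 13 mm thick, its top 9 mm above this point, on a skirt 46 mm across whose top is 12 mm below it. This point's x axis runs along the bar to its pointer end (white line); at off it is parallel to the griddle's x axis.
- level_mid (a point): Centre, half-way up, of the loose spirit level: a bar 200 mm long (its x axis), 28 mm wide (y), 38 mm high (z), 0.4 kg, flat underside, with a 66 mm long window in the middle of its top edge, where the vial lies. Its solid top, from 33 to 95 mm either way along x, can be pressed on.
- bubble (a joint): Place of the bubble along the vial, m: 0 in the middle, positive towards the level's own x axis, stops at -0.019 and 0.019. It floats to the high end, 1.6 mm per mrad of slope, and comes to rest in about a second. The bubble is 15 mm long and the two lines stand 10 mm either side of the middle: it is between them from -0.0025 to 0.0025.
- spread_jar: Jar with a lid, 65 mm across, 100 mm high, a bystander; origin under its centre.
- mug: Mug, 84 mm across, 91 mm high, a bystander; origin under its centre.
- spreader: Wooden T-shaped batter spreader lying on the worktop, 195 mm long, crossbar 130 mm, 12 mm thick, a bystander; origin under the middle of its stick.
There are look-alikes about, which are no part of the job. There is more than one size of the part that bears level_mid; the job needs the larger.

How it is judged:
By the outcome, as a careful person would: the job done as asked, in the order asked, and still so for the second after the job is handed in, while the arm keeps its last pose, push and grip.
It also fails if it takes over 72 s, if anything falls off the work surface, if the arm or the gripper's body presses on something with over 40 N, if the wrist force passes 120 N, or if a joint passes its speed limit or range.

## Working session

There is one attempt and no reset: what is moved stays moved. The work goes in short steps, Python scripts to look and compute and a shell command to move; the robot and the scene stay as the last step left them, time stands still between calls to the robot, and variables do not carry over. Pictures are saved under pics/ and viewed, at most 10 in all, crops included, and the job is handed in when it is done.

```bash
mkdir -p pics; ls; cat > h.py <<'E'
import numpy as np, cv2
from workcell import status, grab_frame, camera_params, bot, search_frame, silhouettes
def cam(n):
    p=camera_params(n);K=np.array(p["K"],float)
    if "rvec" in p:
        R=cv2.Rodrigues(np.array(p["rvec"],float))[0];t=np.array(p["tvec"],float).ravel()
        return K,R,t
    s=status.observe();T=np.array(p["tool_from_camera"],float)
    Rt=rot(s["tool_rot"]);R=(Rt@T[:3,:3]).T;c=Rt@T[:3,3]+np.array(s["position"])
    return K,R,-R@c
def rot(e):
    r,p,y=e;c,s=np.cos,np.sin
    return np.array([[c(y),-s(y),0],[s(y),c(y),0],[0,0,1]])@np.array([[c(p),0,s(p)],[0,1,0],[-s(p),0,c(p)]])@np.array([[1,0,0],[0,c(r),-s(r)],[0,s(r),c(r)]])
def px2w(C,uv,z):
    K,R,t=C;uv=np.atleast_2d(uv).astype(float);d=(np.linalg.inv(K)@np.c_[uv,np.ones(len(uv))].T).T@R;c=-R.T@t
    return c+d*((z-c[2])/d[:,2])[:,None]
def w2px(C,X):
    K,R,t=C;q=(np.atleast_2d(X)@R.T+t)@K.T;return q[:,:2]/q[:,2:]
def rect(m):
    c=max(cv2.findContours(m.astype(np.uint8),0,2)[0],key=cv2.contourArea);return cv2.minAreaRect(c)
E
python3 - <<'E'
from h import *
s=status.observe();print(s)
for n in("top","side"):
    im=grab_frame(n);cv2.imwrite(f"pics/{n}0.png",im);C=cam(n);print(n,"cam at",-C[1].T@C[2])
    for o in("griddle","plate_centre","foot_knob","selector_grip","level_mid","spread_jar","mug","spreader"):
        for d in silhouettes(n,o)[:3]:
            if d["p"]<.3: continue
            r=rect(d["mask"]);print(o,round(d["p"],2),np.round(np.array(d["extent"])*[560,420,560,420]),np.round(r[0]),np.round(r[1]),round(r[2]), px2w(C,[r[0]],0.07).round(3))
E
```

```text
pics
{'clock': 0.0, 'qpos': array([-1.37420703,  0.52199681, -0.03630494,  1.59998747,  0.02122003,
        1.02109424, -0.1128054 ]), 'qd': array([ 8.02747994e-06, -1.65855473e-03, -1.05058744e-04, -9.77221797e-04,
       -1.68937157e-03,  1.21737009e-04,  3.21166160e-04]), 'joint_efforts': array([ 8.35201754e-04, -9.27099681e+01,  1.98067591e+00, -3.69935524e+01,
        1.80401676e-02,  8.22871778e-03,  1.65792602e-05]), 'position': array([0.16473702, 0.6025471 , 0.21794407]), 'tool_rot': array([-3.14049726e+00,  1.06199933e-04,  2.87477867e+00]), 'force': array([ 0.03246613, -0.34375619,  0.60903622]), 'moment': array([0.00774688, 0.01542678, 0.00671359]), 'finger_force': 0.0, 'grip_width': 0.08569971324676062}
top cam at [ 0.30743683 -0.07367349  1.49142214]
griddle 0.61 [192. 187. 338. 287.] [262. 234.] [142.  88.] 8 [[ 0.454 -0.035  0.07 ]]
plate_centre 0.92 [191. 187. 336. 287.] [262. 235.] [141.  88.] 8 [[ 0.453 -0.035  0.07 ]]
foot_knob 0.73 [387. 197. 450. 236.] [417. 215.] [63. 37.] 2 [[ 0.504 -0.513  0.07 ]]
foot_knob 0.43 [193. 220. 208. 232.] [198. 224.] [13. 13.] 63 [
[... 904 characters left out ...]
16 -0.17   0.07 ]]
plate_centre 0.91 [280. 185. 348. 250.] [316. 218.] [73. 39.] 61 [[ 0.414 -0.17   0.07 ]]
selector_grip 0.48 [319. 209. 332. 221.] [324. 215.] [10. 11.] 90 [[ 0.411 -0.203  0.07 ]]
level_mid 0.6 [220. 273. 235. 311.] [228. 292.] [ 8. 40.] 18 [[0.306 0.241 0.07 ]]
level_mid 0.53 [174. 284. 193. 298.] [184. 289.] [18. 10.] 53 [[0.388 0.366 0.07 ]]
spread_jar 0.55 [185. 199. 207. 220.] [199. 207.] [17. 17.] 76 [[0.673 0.18  0.07 ]]
mug 0.93 [373. 192. 408. 224.] [392. 208.] [34. 28.] 66 [[ 0.312 -0.443  0.07 ]]
spreader 0.52 [357. 169. 407. 194.] [379. 183.] [49. 23.] 6 [[ 0.432 -0.474  0.07 ]]
spreader 0.45 [189. 200. 207. 217.] [199. 208.] [15. 16.] 90 [[0.671 0.179 0.07 ]]
```

```bash
python3 -c "
import cv2,numpy as np
a=[cv2.imread('pics/%s0.png'%n) for n in('top','side')]
cv2.imwrite('pics/t0.png',cv2.resize(a[0],(800,600),interpolation=2));cv2.imwrite('pics/s0.png',cv2.resize(a[1],(800,600),interpolation=2))"
```

```text
(no output)
```

View pics/t0.png

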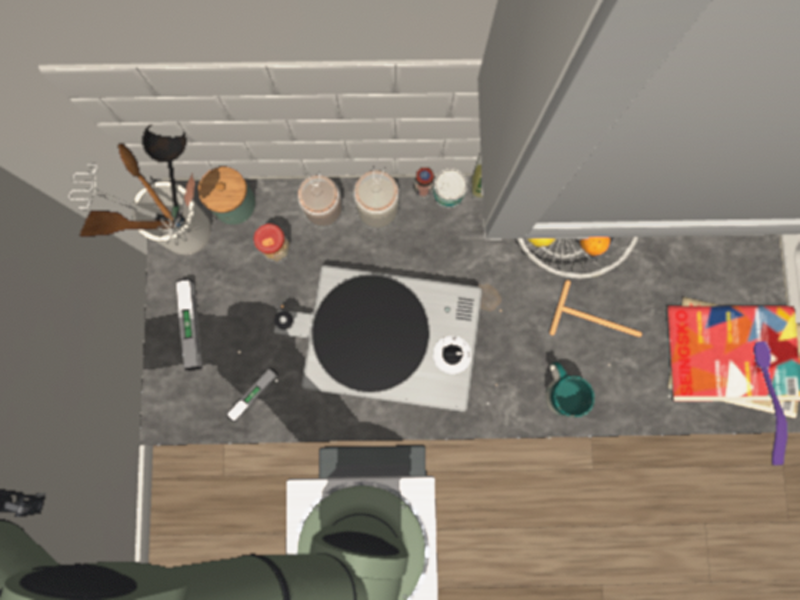

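View pics/s0.png

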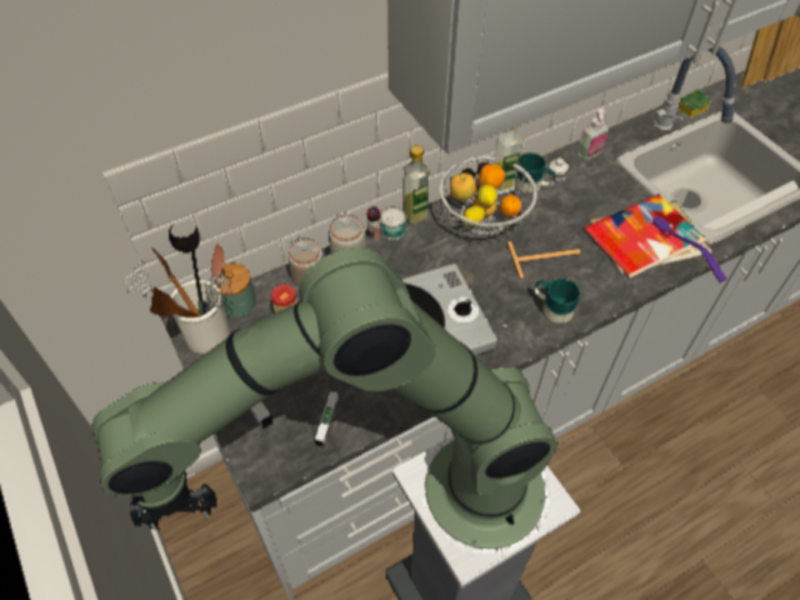

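The top view shows the griddle in the middle (plate 370,332 of 800). Its knob is on the left (284,320) and the selector on the right (452,354). The larger level stands at the far left (188,323), and the smaller look-alike lies at (252,395). The mug and spreader are to the right. The arm is clear of everything, so I'll move over the level first, then on to the selector.

```bash
cat >> h.py <<'E'
def plan(p,yaw=None):
    s=status.observe();R=rot(s["tool_rot"]);d=R.T@(np.array(p)-s["position"])/.06
    tw=0
    if yaw is not None:
        y0=s["tool_rot"][2];tw=-((yaw-y0+np.pi/2)%np.pi-np.pi/2)/np.radians(8)
    print("row",d.round(3),"twist",round(tw,3),"q7",s["qpos"][6].round(2))
E
python3 - <<'E'
from h import *
plan([.42,.33,.3],np.pi);plan([.42,-.17,.3],np.pi)
E
```

```text
row [-5.302 -3.265 -1.358] twist -1.911 q7 -0.11
row [ -7.5   -11.303  -1.358] twist -1.911 q7 -0.11
```

```bash
python3 -m creep '[[-1,-0.6,-1,0,1],[-2,-1.2,-1.36,-0.5,1],[-3,-1.8,-1.36,-1,1],[-4,-2.4,-1.36,-1.5,1],[-4.6,-2.8,-1.36,-1.9,1]]'; python3 -m creep '[[-0.7,-0.2,0,0,1],[-0.7,-0.2,0,0,1],[-0.7,-0.2,0,0,1]]'; python3 - <<'E'
from h import *
print(status.observe()["position"],status.observe()["tool_rot"])
C=cam("wrist");im=grab_frame("wrist");cv2.imwrite("pics/w1.png",im)
for o in("level_mid","foot_knob"):
  for d in silhouettes("wrist",o)[:3]:
    r=rect(d["mask"]);b=px2w(C,cv2.boxPoints(r),.038);print(o,round(d["p"],2),px2w(C,[r[0]],.038).round(4),[np.linalg.norm(b[i]-b[i+1]).round(3) for i in(0,1)],b[:,:2].round(3).tolist())
plan([.42,-.17,.3],np.pi)
E
```

```text
clock: 1.52
position: [0.3665, 0.39, 0.2996]
tool_rot: [3.141, 0.001, -3.141]
force: [1.3, 0.7, -0.1]
grip_width: 0.0854
finger_force: 0.0
clock: 1.9
position: [0.4067, 0.3797, 0.299]
tool_rot: [-3.142, -0.001, 3.14]
force: [-0.8, 0.3, -0.3]
grip_width: 0.0855
finger_force: 0.0
[0.40671367 0.37973941 0.29897982] [-3.14158637e+00 -5.12979797e-04  3.14032718e+00]
level_mid 0.96 [[0.4807 0.3735 0.038 ]] [np.float64(0.028), np.float64(0.203)] [[0.389, 0.348], [0.385, 0.375], [0.586, 0.403], [0.591, 0.372]]
level_mid 0.8 [[0.3336 0.241  0.038 ]] [np.float64(0.134), np.float64(0.023)] [[0.376, 0.184], [0.279, 0.276], [0.293, 0.294], [0.393, 0.203]]
foot_knob 0.69 [[0.5076 0.127  0.038 ]] [np.float64(0.051), np.float64(0.048)] [[0.484, 0.106], [0.484, 0.157], [0.532, 0.149], [0.532, 0.097]]
row [-0.228 -9.168 -0.015] twist 0.0 q7 0.72
```

View pics/w1.png

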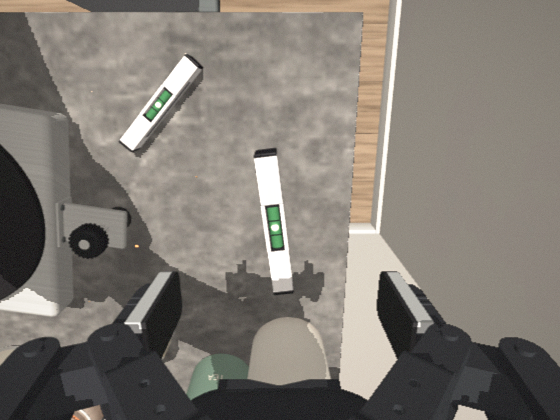

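Wrist view: the larger level is at (273,222), 203 mm long, standing upright. The small one is at (160,105) and the knob at (88,240). I'll go on to the selector, seen from above.

```bash
python3 -m creep '[[0,-1,0,0,1],[0,-2,0,0,1],[0,-3,0,0,1],[0,-4,0,0,1],[0,-5,0,0,1]]' |head -2; python3 -m creep '[[0,-1,0,0,1],[0.5,-2,0.5,0,1],[1,-3,0.8,0,1],[1.2,-4,0.8,0,1],[1.2,-4,0.8,0,1]]'; python3 - <<'E'
from h import *
print(status.observe()["position"],status.observe()["tool_rot"])
C=cam("wrist");im=grab_frame("wrist");cv2.imwrite("pics/w2.png",im)
for o in("plate_centre","selector_grip","foot_knob"):
  for d in silhouettes("wrist",o)[:3]:
    r=rect(d["mask"]);z=.087;b=px2w(C,cv2.boxPoints(r),z);print(o,round(d["p"],2),np.round(r[0]),px2w(C,[r[0]],z).round(4),[np.linalg.norm(b[i]-b[i+1]).round(3) for i in(0,1)],b[:,:2].round(3).tolist())
E
```

```text
clock: 2.68
position: [0.4062, 0.0782, 0.2994]
clock: 3.3
position: [0.3331, -0.1626, 0.2512]
tool_rot: [-3.142, 0.0, 3.137]
force: [1.0, 0.6, 0.2]
grip_width: 0.0851
finger_force: 0.0
[ 0.33312313 -0.16255729  0.25117325] [-3.14155186e+00  3.94035853e-04  3.13716571e+00]
plate_centre 0.61 [381. 269.] [[ 0.4254 -0.0558  0.087 ]] [np.float64(0.255), np.float64(0.356)] [[0.532, -0.276], [0.283, -0.222], [0.336, 0.13], [0.614, 0.165]]
selector_grip 0.84 [242. 249.] [[ 0.4023 -0.2     0.087 ]] [np.float64(0.043), np.float64(0.043)] [[0.381, -0.221], [0.381, -0.178], [0.424, -0.178], [0.424, -0.223]]
foot_knob 0.6 [550. 316.] [[0.485  0.1358 0.087 ]] [np.float64(0.019), np.float64(0.047)] [[0.463, 0.121], [0.463, 0.14], [0.508, 0.151], [0.508, 0.131]]
```

View pics/w2.png

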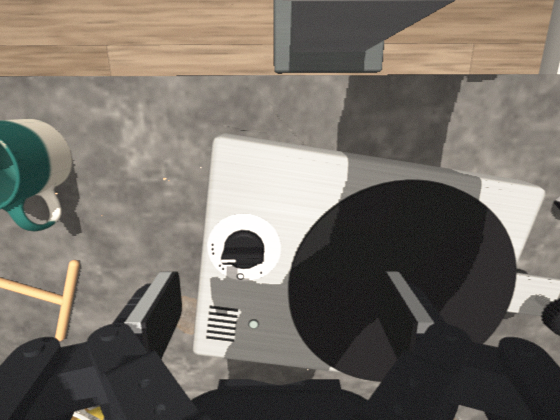

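Wrist view: selector at (244,249), plate around (403,280), box edges clear, a ring and dots round the skirt. I'll rectify it for the fit and zoom on the selector.

```bash
python3 - <<'E'
from h import *
C=cam("wrist");im=cv2.imread("pics/w2.png");K,R,t=C
def warp(z,x0,y0,s,w,h):  # pixel (u,v): x=x0+v*s, y=y0+u*s  -> same look as image
    H=K@np.c_[R[:,1]*s,R[:,0]*s,R@[x0,y0,z]+t]
    return cv2.warpPerspective(im,H,(w,h),flags=cv2.WARP_INVERSE_MAP|cv2.INTER_LINEAR)
a=warp(.082,.25,-.27,.0005,1000,800)
g=cv2.cvtColor(a,cv2.COLOR_BGR2GRAY)
m=((g<60)&(g>0)).astype(np.uint8);m=cv2.morphologyEx(m,cv2.MORPH_OPEN,np.ones((25,25)))
cs=sorted(cv2.findContours(m,0,1)[0],key=cv2.contourArea)[-1]
p=cs[:,0,:].astype(float)*.0005+[-.27,.25] # y,x
c=np.array([-.02,.45])
for it in range(30):
    A=np.c_[2*p,np.ones(len(p))];sol=np.linalg.lstsq(A,(p**2).sum(1),rcond=None)[0];c=sol[:2];r=np.sqrt(sol[2]+c@c)
    e=abs(np.linalg.norm(p-c,axis=1)-r);k=e<np.percentile(e,95)
    if e.max()<.0015:break
    p=p[k]
print("plate y,x",c.round(4),"r",r.round(4),len(p))
b=warp(.08,.402-.04,-.2-.04,.0002,400,400);big=cv2.resize(b,(600,600),interpolation=2)
cv2.imwrite("pics/sel.png",big)
# box edges at z .066
def wl(px): return px2w(C,px,.066)
L=wl([(213,140),(195,345)]);T=wl([(235,137),(530,184)])
d=L[0]-L[1];print("left edge angle",np.degrees(np.arctan2(d[1],-d[0]))if 0 else np.degrees(np.arctan2(L[1,1]-L[0,1],L[1,0]-L[0,0])))
d=T[1]-T[0];print("top edge yaxis angle-90",np.degrees(np.arctan2(d[1],d[0]))-90, L.round(3).tolist(),T.round(3).tolist())
E
```

```text
plate y,x [-0.0346  0.4902] r 0.155 667
left edge angle -8.487779181037334
top edge yaxis angle-90 -9.002945749995519 [[0.296, -0.224, 0.066], [0.54, -0.261, 0.066]] [[0.293, -0.203, 0.066], [0.341, 0.099, 0.066]]
```

View pics/sel.png

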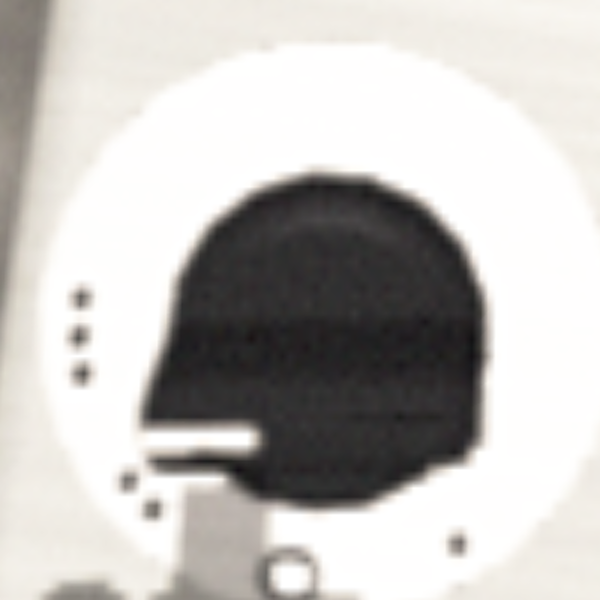

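Clockwise from the ring the marks run two dots, then three dots. The bar's white pointer (200,438) points at the three dots (80,335), so the selector is at 1.4 and must turn 80° anticlockwise. Next I'll fit the plate and disc centres.

```bash
cat >> h.py <<'E'
def circ(p,tol=.0008):
    rng=np.random.default_rng(0);best=None
    for _ in range(2000):
        q=p[rng.choice(len(p),3,False)];A=np.c_[2*q,np.ones(3)]
        if abs(np.linalg.det(A))<1e-9: continue
        s=np.linalg.solve(A,(q**2).sum(1));r=np.sqrt(max(s[2]+s[:2]@s[:2],0))
        k=abs(np.linalg.norm(p-s[:2],axis=1)-r)<tol
        if best is None or k.sum()>best.sum(): best=k
    q=p[best];s=np.linalg.lstsq(np.c_[2*q,np.ones(len(q))],(q**2).sum(1),rcond=None)[0]
    return s[:2],np.sqrt(s[2]+s[:2]@s[:2]),best.mean()
E
python3 - <<'E'
from h import *
C=cam("wrist");im=cv2.imread("pics/w2.png");g=cv2.cvtColor(im,cv2.COLOR_BGR2GRAY)
print("cam",-C[1].T@C[2],"q",status.observe()["qpos"].round(2))
m=np.uint8(g<45);m=cv2.morphologyEx(m,cv2.MORPH_OPEN,np.ones((9,9)))
p=np.vstack([c[:,0] for c in cv2.findContours(m,0,1)[0]]);p=p[(p[:,0]>280)&(p[:,1]>170)&(p[:,1]<300)]
print("plate",circ(px2w(C,p,.080)[:,:2]))
m=np.uint8(g>235)
p=np.vstack([c[:,0] for c in cv2.findContours(m,0,1)[0]]);p=p[(abs(p[:,0]-244)<50)&(abs(p[:,1]-249)<45)]
print("disc",circ(px2w(C,p,.066)[:,:2]))
m=np.uint8(g<70);p=np.vstack([c[:,0] for c in cv2.findContours(m,0,1)[0]]);p=p[(abs(p[:,0]-244)<35)&(abs(p[:,1]-249)<35)]
print("skirt",circ(px2w(C,p,.076)[:,:2],.0006))
E
```

```text
cam [ 0.25708947 -0.15940955  0.40667062] q [-0.15  0.05  0.45  2.18 -0.03  0.91  1.9 ]
plate (array([ 0.45364238, -0.02825483]), np.float64(0.12022194188808764), np.float64(0.41379310344827586))
disc (array([ 0.41398807, -0.19791772]), np.float64(0.02413081464034112), np.float64(0.1589648798521257))
skirt (array([ 0.40934427, -0.19692561]), np.float64(0.02104738089791576), np.float64(0.5422535211267606))
```

```bash
python3 -m creep '[[-0.4,-0.2,0,-1.3,0.5],[-0.8,-0.4,0,-2.6,0.5],[-1.3,-0.57,0,-3.9,0.5],[-1.3,-0.57,0,-5.2,0.5],[-1.3,-0.57,0,-6.3,0.5]]' |head -2; python3 -m creep '[[0,0,0,-1.3,0.5],[0,0,0,-2.6,0.5],[0,0,0.5,-3.9,0.5],[0,0,0.5,-5.1,0.5],[0,0,0.5,-5.1,0.5]]'; python3 - <<'E'
from h import *
s=status.observe();print(s["position"],s["tool_rot"],s["qpos"].round(2))
C=cam("wrist");im=grab_frame("wrist");cv2.imwrite("pics/w3.png",im);print("cam",-C[1].T@C[2])
for d in silhouettes("wrist","selector_grip")[:2]:
    r=rect(d["mask"]);print(round(d["p"],2),np.round(r[0]),px2w(C,[r[0]],.085))
E
```

```text
clock: 4.12
position: [0.4103, -0.193, 0.2446]
clock: 4.75
position: [0.4063, -0.1914, 0.2118]
tool_rot: [3.088, -0.023, -2.017]
force: [-0.1, 0.2, -1.3]
grip_width: 0.0429
finger_force: 0.0
[ 0.40627706 -0.19141314  0.21177807] [ 3.08841914 -0.02278392 -2.01683795] [ 1.14  0.47 -1.1   1.97  0.48  1.06  2.51]
cam [ 0.38246816 -0.26257458  0.3688013 ]
0.57 [263. 186.] [[ 0.40907278 -0.20408801  0.085     ]]
```

View pics/w3.png

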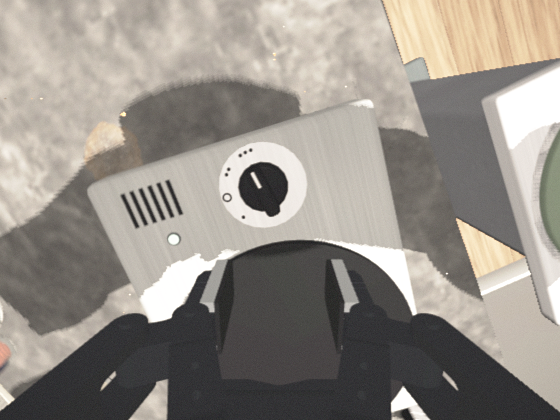

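Negative twist drives joint 7 to its limit (2.51), so I'll turn the other way. The picture confirms the pointer aims at the three dots (245,153).

```bash
python3 -m creep '[[0,0,-0.3,1.3,0.5],[0,0,-0.5,2.6,0.5],[0,0,-0.5,3.9,0.5],[0,0,-0.5,5.2,0.5],[0,0,-0.5,6.5,0.5]]' |head -3; python3 -m creep '[[0,0,0,1.3,0.5],[0,0,0,2.6,0.5],[0,0,0,3.9,0.5],[0,0,0,5.2,0.5],[0,0,0,6.5,0.5]]'|head -3;python3 -m creep '[[0,0,0,1.3,0.5],[0,0,0,2.6,0.5],[0,0,0,3.9,0.5],[0,0,0,5.2,0.5],[0,0,0,5.2,0.5]]'|head -3; python3 - <<'E'
from h import *
s=status.observe();print(s["qpos"].round(2));plan([.41,-.199,.2],1.59)
E
```

```text
clock: 5.48
position: [0.4079, -0.1922, 0.2418]
tool_rot: [3.128, -0.057, -2.939]
clock: 6.1
position: [0.4081, -0.1922, 0.2421]
tool_rot: [-3.106, -0.045, 2.436]
clock: 6.72
position: [0.4081, -0.1922, 0.2421]
tool_rot: [-3.085, -0.01, 1.718]
[ 0.76  0.28 -0.56  1.95  0.19  1.02  0.26]
row [-0.124  0.055  0.699] twist 0.917 q7 0.26
```

```bash
python3 -m creep '[[-0.12,0.05,0.4,0.92,0.5],[-0.12,0.05,0.4,0.92,0.5],[-0.12,0.05,0.4,0.92,0.5]]'; python3 - <<'E'
from h import *
C=cam("wrist");im=grab_frame("wrist");cv2.imwrite("pics/w4.png",im);g=cv2.cvtColor(im,cv2.COLOR_BGR2GRAY);print("cam",-C[1].T@C[2])
c=w2px(C,[[.409,-.2,.08]])[0];print(c)
for th,z,t in((70,.078,"dark"),):
    p=np.vstack([q[:,0] for q in cv2.findContours(np.uint8(g<th),0,1)[0]]);p=p[np.linalg.norm(p-c,axis=1)<50]
    print(t,circ(px2w(C,p,z)[:,:2],.0006))
for lab in ("selector_grip",):
  for d in silhouettes("wrist",lab)[:2]:
    r=rect(d["mask"]);print(round(d["p"],2),np.round(r[0]),px2w(C,[r[0]],.08))
u,v=c.astype(int);cr=im[max(v-90,0):v+90,max(u-120,0):u+120];cv2.imwrite("pics/sel2.png",cv2.resize(cr,None,fx=3,fy=3,interpolation=2));print(max(u-120,0),max(v-90,0))
E
```

```text
clock: 7.1
position: [0.4103, -0.1991, 0.2179]
tool_rot: [-3.083, -0.004, 1.595]
force: [-0.3, -0.6, 0.4]
grip_width: 0.0428
finger_force: 0.0
cam [ 0.41869711 -0.12068711  0.37341122]
[285.10357339 193.40558704]
dark (array([ 0.41080332, -0.19815706]), np.float64(0.020911536299560763), np.float64(0.5572916666666666))
0.6 [286. 190.] [[ 0.4100409  -0.19705154  0.08      ]]
165 103
```

View pics/sel2.png

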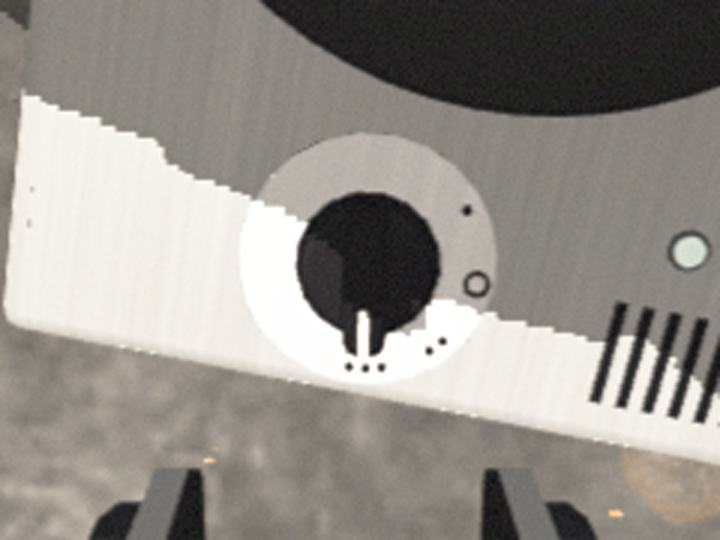

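The pointer (crop 362,335) is on the three dots, the bar is aligned with the jaw plane, and the centre is at about (0.4105,-0.199). I'll descend and grip.

```bash
python3 - <<'E'
from h import *
plan([.4105,-.199,.086],1.59)
E
python3 -m creep '[[0,0.03,0.7,0,0.5],[0,0.07,1.4,0,0.5],[0,0.1,1.9,0,0.5],[0,0.1,1.9,0,0.5]]'; python3 - <<'E'
from h import *
plan([.4105,-.199,.086],1.59)
E
```

```text
row [-0.003  0.131  2.194] twist 0.021 q7 0.13
clock: 7.7
position: [0.4085, -0.1986, 0.1022]
tool_rot: [-3.08, -0.006, 1.592]
force: [0.7, 0.1, 0.5]
grip_width: 0.0425
finger_force: 0.0
row [-0.009  0.049  0.267] twist 0.013 q7 -0.01
```

```bash
python3 -m creep '[[0,0.04,0.15,0,0.5],[0,0.05,0.27,0,0.5],[0,0.05,0.27,0,0.5],[0,0.05,0.27,0,0.15],[0,0.05,0.27,0,0.1]]' 20; python3 -m creep '[[0,0,0,0,0],[0,0,0,0,0],[0,0,0,0,0],[0,0,0,0,0]]' 20
```

```text
clock: 8.32
position: [0.4113, -0.1991, 0.0869]
tool_rot: [-3.083, -0.004, 1.59]
force: [0.1, 0.2, -0.7]
grip_width: 0.0086
finger_force: 0.0
clock: 8.82
position: [0.4112, -0.1989, 0.0866]
tool_rot: [-3.082, -0.004, 1.59]
force: [0.6, -0.3, 0.3]
grip_width: -0.0002
finger_force: 0.0
```

The fingers closed fully, so the bar sits lower than I assumed. I'll feel for its top with the shut fingers.

```bash
python3 -m creep '[[0,0,0.03,0,0],[0,0,0.06,0,0]]'|grep -E "pos|force: \["; python3 -m creep '[[0,0,0.03,0,0],[0,0,0.06,0,0]]'|grep -E "pos|force: \[";python3 - <<'E'
from h import *
s=status.observe();print(s["position"],s["force"])
E
```

```text
position: [0.4113, -0.199, 0.0832]
force: [-4.7, 1.2, 35.1]
position: [0.412, -0.1992, 0.0822]
force: [-20.7, 9.4, 113.0]
[ 0.4119747  -0.19922294  0.08224596] [-20.65264221   9.37545044 113.00801889]
```

Contact is at fingertip height ≈0.076, and it's stiff, so all contact moves must be tiny. Back off, open and regrip lower.

```bash
python3 -m creep '[[0,0,-0.2,0,0.1],[0,0,-0.25,0,0.5],[0,0,-0.25,0,0.5],[0,0,-0.25,0,0.5],[0,0,-0.25,0,0.5]]'; python3 - <<'E'
from h import *
plan([.4105,-.199,.071],1.59)
E
```

```text
clock: 9.95
position: [0.4115, -0.1989, 0.094]
tool_rot: [-3.082, -0.004, 1.59]
force: [-0.6, -0.3, -0.3]
grip_width: 0.0425
finger_force: 0.0
row [-0.004  0.006  0.384] twist 0.002 q7 -0.02
```

```bash
python3 -m creep '[[0,0,0.1,0,0.5],[0,0,0.2,0,0.5],[0,0,0.27,0,0.5],[0,0,0.27,0,0.5]]'|grep -E "pos|force: \["; python3 -m creep '[[0,0,0.04,0,0.5],[0,0,0.08,0,0.5],[0,0,0.08,0,0.5]]'|grep -E "pos|force: \["; python3 -m creep '[[0,0,0,0,0.15],[0,0,0,0,0.15],[0,0,0,0,0.0],[0,0,0,0,0],[0,0,0,0,0]]' 20
```

```text
position: [0.4105, -0.1988, 0.0778]
force: [0.6, -0.0, -0.3]
position: [0.4104, -0.1989, 0.0733]
force: [0.5, 0.3, -1.2]
clock: 11.45
position: [0.4085, -0.199, 0.0734]
tool_rot: [-3.079, -0.004, 1.59]
force: [-11.4, -0.3, 11.7]
grip_width: 0.0127
finger_force: 19.6
```

Gripped (12.7 mm). I'll relax the 2 mm offset, then turn 80° anticlockwise.

```bash
python3 -m creep '[[0,-0.03,-0.02,-0.5,0],[0,-0.03,-0.02,-1.5,0],[0,-0.03,-0.02,-2.5,0],[0,-0.03,-0.02,-3.5,0],[0,-0.03,-0.02,-4.5,0]]'; python3 -m creep '[[0,0,0,-1,0],[0,0,0,-2,0],[0,0,0,-3,0],[0,0,0,-4,0],[0,0,0,-5,0]]';python3 -m creep '[[0,0,0,-0.5,0],[0,0,0,-0.5,0],[0,0,0,-0.5,0]]'
```

```text
clock: 12.08
position: [0.4071, -0.1991, 0.0741]
tool_rot: [-3.094, -0.04, 2.222]
force: [-5.4, -1.5, -10.8]
grip_width: 0.0123
finger_force: 19.4
clock: 12.7
position: [0.4067, -0.1998, 0.0742]
tool_rot: [-3.13, -0.062, 2.92]
force: [-7.2, -5.0, -4.5]
grip_width: 0.0123
finger_force: 19.6
clock: 13.08
position: [0.4066, -0.2, 0.0742]
tool_rot: [-3.134, -0.063, 2.985]
force: [-8.8, -6.0, -3.6]
grip_width: 0.0122
finger_force: 19.7
```

```bash
python3 -m creep '[[0,0,0,0,0.4],[0,0,0,0,0.5],[0,0,-0.3,0,0.5],[0,0,-1,0,0.5],[0,0,-2,0,0.5]]';python3 -m creep '[[0,0,-0.7,0,0.7],[0.3,0.5,-1.3,0,1],[0.3,0.5,-1.3,0,1]]'; python3 - <<'E'
from h import *
s=status.observe();C=cam("wrist");im=grab_frame("wrist");cv2.imwrite("pics/w5.png",im);g=cv2.cvtColor(im,cv2.COLOR_BGR2GRAY);print("cam",-C[1].T@C[2],s["qpos"].round(2))
m=np.uint8(g<45);m=cv2.morphologyEx(m,cv2.MORPH_OPEN,np.ones((7,7)))
p=np.vstack([c[:,0] for c in cv2.findContours(m,0,1)[0]]);p=p[(p[:,1]<300)]
print("plate",circ(px2w(C,p,.080)[:,:2]))
for d in silhouettes("wrist","selector_grip")[:2]:
    r=rect(d["mask"]);print(round(d["p"],2),np.round(r[0]),px2w(C,[r[0]],.06))
E
```

```text
clock: 13.7
position: [0.4155, -0.1986, 0.1964]
tool_rot: [-3.137, -0.06, 2.988]
force: [0.0, -2.0, 0.5]
grip_width: 0.0428
finger_force: 0.0
clock: 14.08
position: [0.4081, -0.1654, 0.2765]
tool_rot: [-3.133, -0.055, 2.989]
force: [0.3, -0.3, -0.4]
grip_width: 0.0855
finger_force: 0.0
cam [ 0.34022985 -0.15320394  0.4360293 ] [ 1.08  0.32 -1.03  1.91  0.3   1.14  1.35]
plate (array([ 0.52010236, -0.20076423]), np.float64(0.0998778370838141), np.float64(0.08307210031347963))
0.64 [249. 191.] [[ 0.4120841  -0.20162835  0.06      ]]
```

View pics/w5.png

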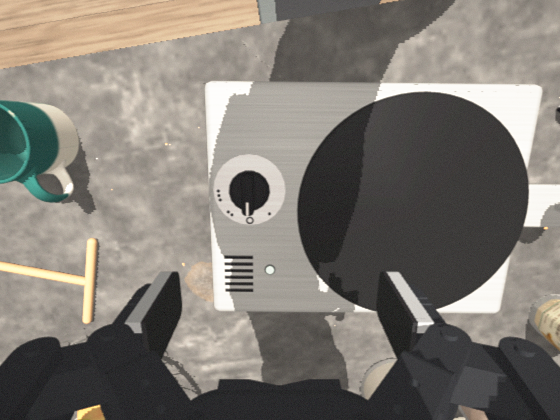

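The selector bar (249,195) now points at the ring (249,219), so it's off. The plate is around (413,202). Now back to the larger level.

```bash
python3 - <<'E'
from h import *
C=cam("wrist");im=cv2.imread("pics/w5.png");g=cv2.cvtColor(im,cv2.COLOR_BGR2GRAY)
for th in(50,65,80):
    m=np.uint8(g<th);m=cv2.morphologyEx(m,cv2.MORPH_CLOSE,np.ones((5,5)));m[:,:296-6]=0;m[:,536:]=0;m[265:]=0;m[:86]=0
    p=np.vstack([c[:,0] for c in cv2.findContours(m,0,1)[0]]);p=p[(p[:,0]>292)&(p[:,0]<534)&(p[:,1]<262)&(p[:,1]>88)]
    print("plate",circ(px2w(C,p,.080)[:,:2],.001))
plan([.45,.37,.25],3.27)
plan([.43,.1,.277],3.27)
E
```

```text
plate (array([ 0.45422869, -0.03226595]), np.float64(0.12095824404056653), np.float64(0.5072046109510087))
plate (array([ 0.45526529, -0.03190783]), np.float64(0.12179705262021247), np.float64(0.5938375350140056))
plate (array([ 0.45530688, -0.03186706]), np.float64(0.12201833892070817), np.float64(0.8867521367521367))
row [0.655 8.96  0.371] twist -2.03 q7 1.35
row [ 0.316  4.459 -0.067] twist -2.03 q7 1.35
```

```bash
python3 -m creep '[[0.07,1,0,-0.4,1],[0.15,2,0,-0.8,1],[0.22,3,0,-1.2,1],[0.3,4,0.1,-1.6,1],[0.37,5,0.2,-2,1]]'|grep pos; python3 -m creep '[[0,1,0.1,0,1],[0,2,0.1,0,1],[0,3,0.1,0,1],[0,4,0.1,0,1],[0,4,0.1,0,1]]'; python3 - <<'E'
from h import *
s=status.observe();C=cam("wrist");im=grab_frame("wrist");cv2.imwrite("pics/w6.png",im);print("cam",-C[1].T@C[2],s["qpos"].round(2))
for d in silhouettes("wrist","level_mid")[:3]:
    r=rect(d["mask"]);b=px2w(C,cv2.boxPoints(r),.03);print(round(d["p"],2),np.round(r[0]),px2w(C,[r[0]],.03),px2w(C,[r[0]],.038),b[:,:2].round(3).tolist())
for d in silhouettes("wrist","foot_knob")[:3]:
    r=rect(d["mask"]);print("knob",round(d["p"],2),np.round(r[0]),px2w(C,[r[0]],.09))
E
```

```text
position: [0.431, 0.134, 0.2599]
clock: 15.42
position: [0.3984, 0.3752, 0.2562]
tool_rot: [3.13, -0.061, -3.01]
force: [0.5, -0.2, 0.3]
grip_width: 0.0853
finger_force: 0.0
cam [0.33134678 0.36451237 0.41619334] [-0.12  0.57 -1.05  1.69  0.46  1.21  0.43]
0.96 [266. 252.] [[0.48410617 0.37300405 0.03      ]] [[0.48094175 0.37282814 0.038     ]] [[0.39, 0.347], [0.386, 0.375], [0.591, 0.402], [0.595, 0.37]]
0.63 [159. 109.] [[0.33431843 0.23773988 0.03      ]] [[0.33425687 0.24036597 0.038     ]] [[0.378, 0.18], [0.278, 0.274], [0.293, 0.293], [0.395, 0.198]]
knob 0.68 [ 54. 249.] [[0.48491239 0.15838784 0.09      ]]
```

```bash
python3 - <<'E'
from h import *
plan([.484,.373,.12],3.274);plan([.484,.373,.024],3.274)
E
```

```text
row [-1.508 -0.144  2.183] twist -0.059 q7 0.43
row [-1.604 -0.158  3.78 ] twist -0.059 q7 0.43
```

```bash
python3 -m creep '[[-0.7,-0.07,0.5,0,0.65],[-1.4,-0.14,1,0,0.65],[-1.5,-0.14,1.7,0,0.65],[-1.51,-0.14,2.2,0,0.65],[-1.51,-0.14,2.2,0,0.65]]'; python3 - <<'E'
from h import *
plan([.484,.373,.024],3.274)
E
```

```text
clock: 16.2
position: [0.484, 0.3718, 0.1182]
tool_rot: [3.133, -0.062, -3.019]
force: [0.8, -1.0, 0.1]
grip_width: 0.0558
finger_force: 0.0
row [-0.099  0.006  1.567] twist -0.071 q7 0.43
```

```bash
python3 -m creep '[[-0.03,0,0.6,0,0.65],[-0.07,0,1.2,0,0.65],[-0.1,0,1.45,0,0.65],[-0.1,0,1.5,0,0.6],[-0.1,0,1.5,0,0.5]]' 40; python3 -m creep '[[0,0,0,0,0.3],[0,0,0,0,0.1],[0,0,0,0,0],[0,0,0,0,0],[0,0,0,0,0]]' 40
```

```text
clock: 16.82
position: [0.4851, 0.3756, 0.0311]
tool_rot: [3.131, -0.057, -3.017]
force: [1.2, 0.4, 0.5]
grip_width: 0.0426
finger_force: 0.0
clock: 17.45
position: [0.4845, 0.3752, 0.0298]
tool_rot: [3.131, -0.059, -3.017]
force: [0.3, -0.0, 0.7]
grip_width: -0.0003
finger_force: 0.0
```

The fingers closed on nothing, so I need to look.

```bash
python3 - <<'E'
from h import *
C=cam("wrist");im=grab_frame("wrist");cv2.imwrite("pics/w7.png",im)
t=grab_frame("top")
for n in("wrist","top","side"):
  if n=="side":grab_frame(n)
  for d in silhouettes(n,"level_mid")[:3]:
    r=rect(d["mask"]);Cn=cam(n);print(n,round(d["p"],2),np.round(r[0]),np.round(r[1]),px2w(Cn,[r[0]],.0)[0].round(3),px2w(Cn,[r[0]],.038)[0].round(3))
c=cv2.resize(t[170:310,90:230],(420,420),interpolation=2)
cv2.imwrite("pics/w7b.png",cv2.resize(np.hstack([im,c]),(800,343)))
s=status.observe();print(w2px(C,[s["position"],s["position"]+rot(s["tool_rot"])@[0,0,.008]]))
E
```

```text
top 0.61 [134. 245.] [27. 12.] [0.435 0.374 0.   ] [0.432 0.363 0.038]
top 0.41 [166. 287.] [ 7. 13.] [0.3  0.27 0.  ] [0.3   0.261 0.038]
side 0.83 [228. 292.] [ 7. 40.] [0.34 0.23 0.  ] [0.321 0.236 0.038]
side 0.73 [179. 283.] [33. 11.] [0.458 0.364 0.   ] [0.436 0.368 0.038]
[[278.73061199 260.07417627]
 [278.7353519  253.24174424]]
```

View pics/w7b.png

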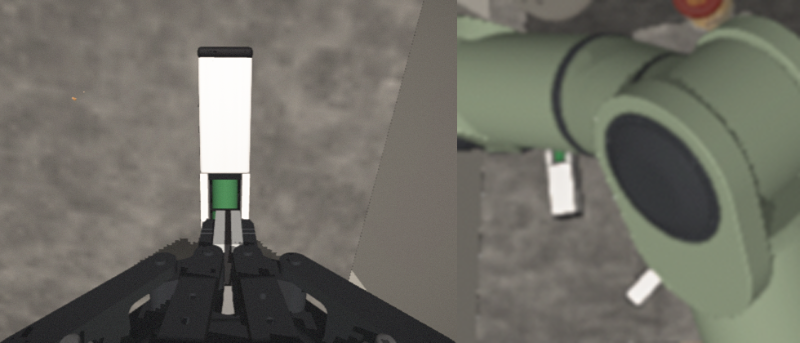

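The fingers are shut over the vial (227,195), above the level, so the real tips ride about 1-2 cm higher than I'd computed. Raise, open, go lower, regrip.

```bash
python3 -m creep '[[0,0,-0.4,0,0],[0,0,-0.4,0,0.65],[0,0,-0.4,0,0.65],[0,0,-0.4,0,0.65],[0,-0.03,-0.2,0,0.65]]'|grep -E "pos|force: \[|wid"; python3 -m creep '[[0,0,0.15,0,0.65],[0,0,0.3,0,0.65],[0,0,0.4,0,0.65],[0,0,0.47,0,0.65],[0,0,0.47,0,0.65]]'; python3 -m creep '[[0,0,0,0,0.4],[0,0,0,0,0.2],[0,0,0,0,0],[0,0,0,0,0],[0,0,0,0,0]]' 40
```

```text
position: [0.4857, 0.3736, 0.0418]
force: [-0.8, -0.4, -0.4]
grip_width: 0.0556
clock: 19.0
position: [0.4837, 0.3735, 0.0134]
tool_rot: [3.131, -0.059, -3.017]
force: [0.7, -0.1, -0.1]
grip_width: 0.0553
finger_force: 0.0
clock: 19.62
position: [0.484, 0.3735, 0.0141]
tool_rot: [3.131, -0.058, -3.017]
force: [-0.4, -1.6, 6.1]
grip_width: 0.0268
finger_force: 40.2
```

Gripped (26.8 mm). Lift and carry to the plate, turning 106° clockwise.

```bash
python3 -m creep '[[0,0,-0.5,0,0],[0,0,-1.3,0,0],[0,0,-2.2,0,0],[0,0,-3,0,0],[0,0,-3,0,0]]'|grep -E "pos|wid|finger"; python3 -m creep '[[0,-0.8,0,1.2,0],[0,-1.6,0,2.4,0],[0,-2.4,0,3.6,0],[0,-3.2,0,4.8,0],[0,-4,0,6,0]]'|grep -E "pos|wid|finger"; python3 -m creep '[[0,0,0,1.2,0],[0,0,0,2.4,0],[0,0,0,3.6,0],[0,0,0,4.8,0],[0,0,0,6,0]]'; python3 - <<'E'
from h import *
s=status.observe();print(s["qpos"].round(2));plan([.456,-.029,.16],1.419)
E
```

```text
position: [0.4955, 0.3739, 0.1965]
grip_width: 0.0266
finger_force: 41.0
position: [0.5236, 0.1328, 0.1897]
grip_width: 0.0266
finger_force: 41.2
clock: 21.5
position: [0.5235, 0.1344, 0.1897]
tool_rot: [-3.081, -0.003, 1.585]
force: [-0.4, 0.3, -3.9]
grip_width: 0.0267
finger_force: 41.3
[ 0.08  0.51 -0.59  1.78  0.29  1.   -0.61]
row [-2.709 -1.131  0.556] twist 1.187 q7 -0.61
```

```bash
python3 -m creep '[[-0.7,-0.3,0,0.6,0],[-1.5,-0.6,0,1.19,0],[-2.2,-0.9,0.2,1.19,0],[-2.71,-1.13,0.3,1.19,0],[-2.71,-1.13,0.3,1.19,0]]'; python3 - <<'E'
from h import *
s=status.observe();print(s["qpos"].round(2));plan([.456,-.029,.12],1.419)
C=cam("wrist");im=grab_frame("wrist");cv2.imwrite("pics/w8.png",im);g=cv2.cvtColor(im,cv2.COLOR_BGR2GRAY)
print("cam",-C[1].T@C[2])
for th in(50,65,80):
    p=np.vstack([c[:,0] for c in cv2.findContours(np.uint8(g<th),0,1)[0]]);q=px2w(C,p,.072)[:,:2];q=q[abs(np.linalg.norm(q-[.456,-.029],axis=1)-.125)<.012]
    print(circ(q,.001))
    p=np.vstack([c[:,0] for c in cv2.findContours(np.uint8(g<th),0,1)[0]]);q=px2w(C,p,.08)[:,:2];q=q[abs(np.linalg.norm(q-[.484,.156],axis=1)-.02)<.012]
    print("knob",len(q),circ(q,.001) if len(q)>20 else "")
for d in silhouettes("wrist","level_mid")[:1]:
    r=rect(d["mask"]);b=px2w(C,cv2.boxPoints(r),.13);print(round(d["p"],2),b[:,:2].round(3).tolist())
for d in silhouettes("wrist","foot_knob")[:3]:
    r=rect(d["mask"]);print("knob",round(d["p"],2),np.round(r[0]),px2w(C,[r[0]],.08))
E
```

```text
clock: 22.12
position: [0.4568, -0.0316, 0.175]
tool_rot: [-3.08, 0.007, 1.421]
force: [0.8, 0.3, -3.4]
grip_width: 0.027
finger_force: 41.4
[ 0.37  0.39 -0.53  2.    0.24  0.88 -0.45]
row [0.047 0.037 0.916] twist 0.013 q7 -0.45
cam [0.47932304 0.04612058 0.32963056]
(array([ 0.45807625, -0.02991548]), np.float64(0.12735354227825896), np.float64(0.7469310670443815))
knob 0 
(array([ 0.45802103, -0.02990059]), np.float64(0.12764931850019906), np.float64(0.7582781456953642))
knob 0 
(array([ 0.45801316, -0.02997747]), np.float64(0.12789961720496446), np.float64(0.7832167832167832))
knob 0 
0.63 [[0.451, 0.073], [0.491, 0.067], [0.465, -0.156], [0.409, -0.152]]
```

```bash
python3 -m creep '[[0.02,0.03,0.4,0,0],[0.03,0.05,0.8,0,0],[0.03,0.05,1.0,0,0],[0.03,0.05,1.0,0,0]]'|grep -E "pos|e: \[|wid"; python3 -m creep '[[0,0,0.04,0,0],[0,0,0.08,0,0],[0,0,0.08,0,0]]' 20|grep -E "pos|e: \[|wid";python3 -m creep '[[0,0,0.04,0,0],[0,0,0.06,0,0],[0,0,0.06,0,0]]' |grep -E "pos|e: \[|wid"
```

```text
position: [0.458, -0.027, 0.1157]
force: [0.4, -0.7, -3.8]
grip_width: 0.0268
position: [0.458, -0.0275, 0.1115]
force: [0.3, -0.3, -3.9]
grip_width: 0.027
position: [0.4576, -0.0275, 0.1077]
force: [0.3, -0.1, -4.0]
grip_width: 0.027
```

```bash
python3 -m creep '[[0,0,0.03,0,0],[0,0,0.05,0,0],[0,0,0.05,0,0]]' |grep -E "pos|e: \[|wid"
```

```text
position: [0.4575, -0.0275, 0.1047]
force: [-0.3, 0.0, -3.7]
grip_width: 0.027
```

```bash
for i in 1; do python3 -m creep '[[-0.02,0,0.03,0,0],[-0.04,0,0.05,0,0],[-0.04,0,0.05,0,0]]' |grep -E "pos|e: \[|wid"; python3 -m creep '[[0,0,0.03,0,0],[0,0,0.03,0,0]]' |grep -E "pos|e: \[|wid"; done
```

```text
position: [0.4569, -0.03, 0.1017]
force: [-0.4, -0.6, -3.7]
grip_width: 0.0263
position: [0.457, -0.0299, 0.0999]
force: [0.3, -0.0, -3.2]
grip_width: 0.0268
```

```bash
python3 -m creep '[[0,0,0.03,0,0],[0,0,0.03,0,0]]' |grep -E "pos|e: \[|wid"; python3 -m creep '[[0,0,0.03,0,0],[0,0,0.03,0,0]]' |grep -E "clock|pos|e: \[|wid"
```

```text
position: [0.4569, -0.03, 0.0982]
force: [-0.8, -2.7, 1.3]
grip_width: 0.0266
clock: 25.02
position: [0.4567, -0.0299, 0.0963]
force: [0.5, -2.8, 1.6]
grip_width: 0.0269
```

One end is touching and the bar is settling flat. Continue gently.

```bash
python3 -m creep '[[0,0,0.02,0,0],[0,0,0.03,0,0]]' |grep -E "pos|e: \[|wid"; python3 -m creep '[[0,0,0.02,0,0],[0,0,0.03,0,0]]' |grep -E "clock|pos|e: \[|wid"
```

```text
position: [0.4566, -0.0301, 0.0949]
force: [-5.3, -3.5, 22.5]
grip_width: 0.0268
clock: 25.52
position: [0.4561, -0.03, 0.0942]
force: [-16.9, -3.7, 59.4]
grip_width: 0.0269
```

```bash
python3 -m creep '[[0,0,-0.03,0,0],[0,0,-0.03,0,0.45],[0,0,-0.03,0,0.6],[0,0,-0.03,0,0.6],[0,0,-0.3,0,0.6]]' |grep -E "pos|e: \[|wid"; python3 -m creep '[[0,0,-0.8,0,0.6],[0,0,-1.6,0,0.6],[0,0,-2,0,0.6],[0,0,-2,0,0.6]]'; python3 - <<'E'
from h import *
s=status.observe();print(s["qpos"].round(2))
C=cam("wrist");im=grab_frame("wrist");cv2.imwrite("pics/w9.png",im);g=cv2.cvtColor(im,cv2.COLOR_BGR2GRAY)
print("cam",-C[1].T@C[2])
for th in(50,65,80):
    p=np.vstack([c[:,0] for c in cv2.findContours(np.uint8(g<th),0,1)[0]]);q=px2w(C,p,.078)[:,:2];q=q[abs(np.linalg.norm(q-[.456,-.029],axis=1)-.125)<.012]
    print(circ(q,.001))
for d in silhouettes("wrist","level_mid")[:1]:
    r=rect(d["mask"]);b=px2w(C,cv2.boxPoints(r),.115);print(round(d["p"],2),r,b[:,:2].round(3).tolist(),b[:,:2].mean(0))
    # vial: green pixels
    gm=(im[:,:,1].astype(int)-im[:,:,2]>40)&d["mask"];ys,xs=np.nonzero(gm);print("green",len(xs),xs.mean() if len(xs) else 0,ys.mean() if len(xs) else 0,xs.min() if len(xs) else 0,xs.max() if len(xs) else 0,ys.min() if len(xs) else 0,ys.max() if len(xs) else 0)
for d in silhouettes("wrist","foot_knob")[:3]:
    r=rect(d["mask"]);print("knob",round(d["p"],2),np.round(r[0]),px2w(C,[r[0]],.094))
E
```

```text
position: [0.4569, -0.0297, 0.1107]
force: [-0.4, -0.0, 0.4]
grip_width: 0.0513
clock: 26.65
position: [0.4656, -0.0301, 0.233]
tool_rot: [-3.086, 0.006, 1.424]
force: [-0.1, -1.4, -0.6]
grip_width: 0.051
finger_force: 0.0
[ 0.39  0.32 -0.56  1.92  0.19  1.01 -0.4 ]
cam [0.48684594 0.04750528 0.387783  ]
(array([ 0.45812205, -0.02819394]), np.float64(0.12387485236808997), np.float64(0.6948748510131109))
(array([ 0.45828036, -0.02829307]), np.float64(0.12407152345774888), np.float64(0.76375))
(array([ 0.45822796, -0.02823302]), np.float64(0.12434861886877771), np.float64(0.7065351418002466))
0.87 ((274.5, 191.5), (231.0, 37.0), 90.0) [[0.457, 0.067], [0.485, 0.063], [0.458, -0.136], [0.423, -0.133]] [ 0.45556703 -0.03479121]
green 859 274.5401629802096 199.59953434225844 267 282 170 234
```

```bash
python3 - <<'E'
from h import *
im=cv2.imread("pics/w9.png").astype(int)
for r in range(158,246,2): print(r,im[r:r+2,271:279].mean((0,1)).round().astype(int).tolist(),end=" ")
E
```

```text
158 [252, 253, 254] 160 [252, 253, 254] 162 [254, 254, 255] 164 [161, 167, 173] 166 [49, 48, 50] 168 [61, 74, 60] 170 [106, 160, 97] 172 [107, 162, 98] 174 [106, 162, 97] 176 [105, 160, 96] 178 [106, 162, 98] 180 [105, 161, 96] 182 [104, 160, 96] 184 [105, 160, 96] 186 [104, 160, 95] 188 [105, 161, 96] 190 [76, 114, 70] 192 [67, 101, 61] 194 [104, 160, 95] 196 [103, 158, 94] 198 [103, 158, 94] 200 [102, 158, 93] 202 [102, 157, 93] 204 [102, 158, 93] 206 [102, 157, 93] 208 [105, 161, 96] 210 [112, 170, 105] 212 [107, 158, 100] 214 [58, 69, 62] 216 [156, 175, 178] 218 [157, 176, 178] 220 [152, 173, 172] 222 [123, 169, 123] 224 [105, 160, 96] 226 [100, 155, 90] 228 [98, 153, 89] 230 [98, 153, 88] 232 [99, 155, 90] 234 [74, 113, 67] 236 [24, 26, 26] 238 [32, 31, 33] 240 [136, 141, 147] 242 [158, 164, 171] 244 [158, 165, 172]
```

The level lies on the plate, aligned. The vial lines are at rows ≈191 and 214 and the bubble at ≈218, towards the control end, as expected with the foot end low. Now the knob: wind the wrist back, then approach.

```bash
python3 -m creep '[[0.6,0,0,-1.2,0.75],[1.2,0,0,-2.4,0.75],[1.8,0,0,-3.6,0.75],[2.4,0,0,-4.8,0.75],[2.6,0,0,-6,0.75]]'|grep -E "pos"; python3 -m creep '[[0,0,0,-1.2,0.75],[0,0,0,-2.4,0.75],[0,0,0,-3.6,0.75],[0,0,0,-4.8,0.75],[0,0,0,-6,0.75]]';python3 -m creep '[[0,0,0,-1,0.75],[0,0,0,-1,0.75]]'|grep -E "pos|rot"; python3 - <<'E'
from h import *
s=status.observe();print(s["qpos"].round(2));plan([.485,.155,.13],3.25)
C=cam("wrist");im=grab_frame("wrist");cv2.imwrite("pics/w10.png",im);g=cv2.cvtColor(im,cv2.COLOR_BGR2GRAY)
print("cam",-C[1].T@C[2],w2px(C,[.485,.155,.094]))
for th in(45,60,80):
  for z in(.094,):
    p=np.vstack([c[:,0] for c in cv2.findContours(np.uint8(g<th),0,1)[0]]);q=px2w(C,p,z)[:,:2];q=q[np.linalg.norm(q-[.485,.155],axis=1)<.04]
    print("knob",len(q),circ(q,.0006) if len(q)>20 else "")
for d in silhouettes("wrist","foot_knob")[:3]:
    r=rect(d["mask"]);print("knob",round(d["p"],2),np.round(r[0]),np.round(r[1]),px2w(C,[r[0]],.09))
E
```

```text
position: [0.4869, 0.1264, 0.229]
clock: 28.05
position: [0.487, 0.1241, 0.2289]
tool_rot: [3.141, -0.061, 3.106]
force: [0.9, -0.2, -0.4]
grip_width: 0.0641
finger_force: 0.0
position: [0.487, 0.124, 0.2289]
tool_rot: [3.132, -0.06, -3.044]
[ 0.39  0.51 -1.02  1.82  0.44  1.12  0.88]
row [-0.116  0.502  1.649] twist -0.079 q7 0.88
cam [0.41949608 0.11601863 0.38887785] [[312.15930304 201.11107745]]
knob 357 (array([0.48776313, 0.15403508]), np.float64(0.017732661829302766), np.float64(0.2773109243697479))
knob 149 (array([0.48682024, 0.15387634]), np.float64(0.018870029850147824), np.float64(0.610738255033557))
knob 218 (array([0.48647327, 0.15408445]), np.float64(0.01923279806329837), np.float64(0.3623853211009174))
knob 0.56 [310. 202.] [43. 44.] [[0.48710272 0.1539351  0.09      ]]
```

```bash
python3 -m creep '[[-0.05,0.2,0.7,0,0.75],[-0.1,0.5,1.4,0,0.75],[-0.13,0.5,2,0,0.75],[-0.15,0.5,2.2,0,0.75],[-0.15,0.5,2.2,0,0.75]]'; python3 - <<'E'
from h import *
plan([.487,.154,.074])
E
```

```text
clock: 29.02
position: [0.4856, 0.1553, 0.0978]
tool_rot: [3.133, -0.059, -3.045]
force: [-1.7, 0.6, 0.1]
grip_width: 0.0638
finger_force: 0.0
row [-0.044 -0.026  0.394] twist 0 q7 0.68
```

```bash
python3 -m creep '[[-0.04,-0.02,0.1,0,0.75],[-0.04,-0.02,0.2,0,0.75],[-0.04,-0.02,0.3,0,0.75],[-0.04,-0.02,0.37,0,0.75],[-0.04,-0.02,0.37,0,0.75]]'|grep -E "pos|e: \["; python3 -m creep '[[0,0,0,0,0.5],[0,0,0,0,0.4],[0,0,0,0,0.3],[0,0,0,0,0.3]]' 20
```

```text
position: [0.4866, 0.1543, 0.0751]
force: [0.5, -0.4, 0.4]
clock: 30.15
position: [0.487, 0.1545, 0.0756]
tool_rot: [3.133, -0.058, -3.044]
force: [-1.2, -0.0, 5.6]
grip_width: 0.0383
finger_force: 19.7
```

```bash
python3 -m creep '[[0,0,0,1.2,0.3],[0,0,0,2.4,0.3],[0,0,0,3.6,0.3],[0,0,0,4.8,0.3],[0,0,0,6,0.3]]'|grep -E "pos|e: \[|wid"; python3 -m creep '[[0,0,0,1.2,0.3],[0,0,0,2.4,0.3],[0,0,0,3.6,0.3],[0,0,0,4.8,0.3],[0,0,0,6,0.3]]'|grep -E "pos|e: \[|wid";python3 -m creep '[[0,0,0,1.2,0.3],[0,0,0,2.4,0.3],[0,0,0,3.6,0.3],[0,0,0,3.6,0.3]]'; python3 - <<'E'
from h import *
s=status.observe();print(s["qpos"].round(2))
C=cam("wrist");im=grab_frame("wrist");cv2.imwrite("pics/w11.png",im);print(w2px(C,[[.457,-.03,.119],[.487,.154,.09],[.454,-.05,.119]]))
E
```

```text
position: [0.4871, 0.1544, 0.0755]
force: [0.4, 0.1, 0.6]
grip_width: 0.0382
position: [0.487, 0.1537, 0.0753]
force: [-0.1, -3.2, -0.9]
grip_width: 0.0384
clock: 31.9
position: [0.4864, 0.1537, 0.0754]
tool_rot: [-3.089, 0.028, 1.059]
force: [-3.6, -4.6, 5.7]
grip_width: 0.038
finger_force: 21.6
[-0.18  0.59 -0.3   1.95  0.22  0.68 -1.13]
[[390.51438753 587.67893871]
 [276.04110849 277.55878535]
 [399.77413152 607.65614578]]
```

Turned 2.18 rad clockwise. Release and look at the bubble.

```bash
python3 -m creep '[[0,0,0,0,0.6],[0,0,0,0,0.75],[0,0,0,0,0.75],[0,0,-0.5,0,0.75],[0,0,-1.3,0,0.75]]'|grep -E "pos|e: \[|wid"; python3 - <<'E'
from h import *
plan([.452,-.05,.16],1.42)
E
```

```text
position: [0.4907, 0.1539, 0.1532]
force: [0.4, 0.1, 0.9]
grip_width: 0.0639
row [-3.284  1.09  -0.082] twist -2.563 q7 -1.08
```

```bash
python3 -m creep '[[-0.8,0.3,-0.3,-0.7,0.6],[-1.6,0.55,-0.3,-1.4,0.4],[-2.4,0.8,-0.3,-2.1,0.2],[-3.2,1.1,-0.1,-2.56,0],[-3.28,1.1,-0.1,-2.56,0]]'|grep -E "pos|e: \[|wid"; python3 - <<'E'
from h import *
s=status.observe();print(s["position"],s["tool_rot"],s["clock"])
C=cam("wrist");im=grab_frame("wrist");cv2.imwrite("pics/w12.png",im);K=C[0];print(K[0,0])
c=w2px(C,[[.457,-.03,.119],[.457+.03*.151,-.03+.03*.988,.119]]);print(c)
d=silhouettes("wrist","level_mid")[0];r=rect(d["mask"]);print(d["p"],r)
gm=(im[:,:,1].astype(int)-im[:,:,2]>30);n,l,st,ce=cv2.connectedComponentsWithStats(gm.astype(np.uint8))
for i in np.argsort(-st[1:,4])[:3]+1: print(st[i],ce[i])
E
```

```text
position: [0.4523, -0.0532, 0.1603]
force: [-0.4, 0.4, 0.5]
grip_width: -0.0002
[ 0.45231598 -0.05324278  0.16027498] [-3.08120202  0.00718658  1.41452623] 33.2
339.70430988299705
[[282.85784555 195.42782939]
 [282.78827702 145.07379591]]
0.63 ((281.0, 142.0), (250.0, 54.0), 90.0)
[271 154  25  31 732] [282.69808743 169.41120219]
[272 219  24  27 592] [283.43581081 231.11317568]
[272 187  24  30 517] [283.14119923 200.13152805]
```

```bash
python3 - <<'E'
from h import *
im=cv2.imread("pics/w12.png")
cr=cv2.resize(im[140:256,240:326],None,fx=5,fy=5,interpolation=2)
old=cv2.resize(cv2.imread("pics/w9.png")[160:242,244:304],(300,410),interpolation=2)
cr=cv2.copyMakeBorder(cr,0,0,0,300,0);cr[:410,430:730]=old;cv2.imwrite("pics/bub.png",cr);print(cr.shape)
im=im.astype(int)
for r in range(150,250,2): print(r,im[r:r+2,279:288].mean((0,1)).round().astype(int).tolist(),end=" ")
E
```

```text
(580, 730, 3)
150 [50, 50, 53] 152 [52, 52, 53] 154 [91, 130, 85] 156 [112, 168, 103] 158 [111, 167, 102] 160 [112, 168, 103] 162 [111, 167, 101] 164 [110, 167, 101] 166 [110, 166, 101] 168 [110, 166, 101] 170 [110, 166, 101] 172 [109, 166, 100] 174 [109, 165, 99] 176 [109, 165, 100] 178 [108, 164, 99] 180 [108, 164, 99] 182 [108, 165, 99] 184 [67, 99, 62] 186 [54, 75, 51] 188 [106, 162, 97] 190 [107, 163, 98] 192 [114, 172, 106] 194 [119, 178, 112] 196 [119, 178, 112] 198 [147, 185, 157] 200 [169, 189, 193] 202 [166, 186, 189] 204 [164, 184, 186] 206 [162, 182, 185] 208 [161, 180, 184] 210 [143, 177, 156] 212 [115, 173, 108] 214 [108, 166, 99] 216 [41, 56, 39] 218 [75, 113, 68] 220 [104, 160, 94] 222 [102, 158, 93] 224 [103, 159, 93] 226 [102, 158, 92] 228 [101, 158, 92] 230 [102, 158, 92] 232 [102, 158, 92] 234 [101, 158, 92] 236 [101, 158, 92] 238 [101, 157, 92] 240 [100, 157, 91] 242 [102, 158, 92] 244 [72, 111, 65] 246 [26, 26, 26] 248 [28, 28, 27]
```

View pics/bub.png

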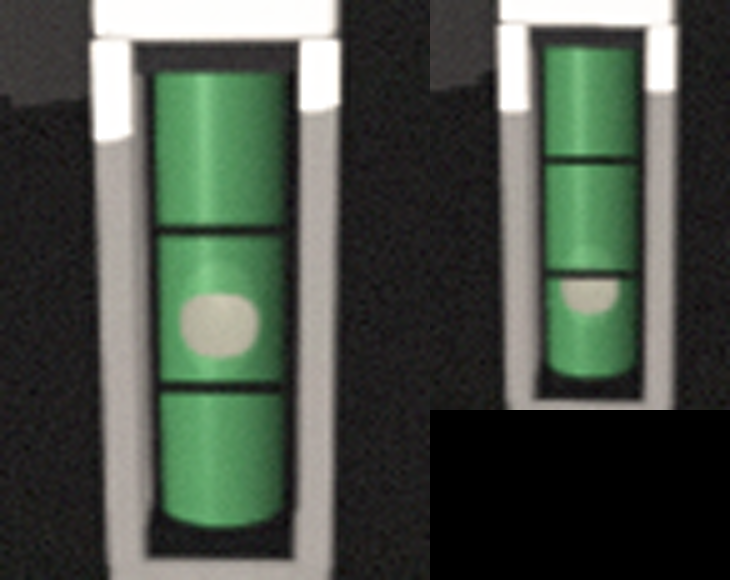

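The right crop (before) has the bubble past the lower line. The left crop (now) has it between the lines at 230 and 386, but the bright part centres at 325 and the halo at 308. The view is oblique, so I'll put the camera directly overhead to judge the centring.

```bash
python3 -m creep '[[-0.45,0,0,0,0],[-0.85,0,0,0,0],[-0.85,0,0,0,0]]'|grep -E "clock|pos|e: \["; python3 - <<'E'
from h import *
C=cam("wrist");im=grab_frame("wrist").astype(int);print("cam",-C[1].T@C[2])
c=w2px(C,[[.457,-.03,.119]])[0];print(c);u=int(round(c[0]))
cv2.imwrite("pics/w13.png",im)
gm=(im[:,:,1]-im[:,:,2]>30);n,l,st,ce=cv2.connectedComponentsWithStats(gm.astype(np.uint8))
for i in np.argsort(-st[1:,4])[:3]+1: print(st[i],ce[i])
v=int(c[1])
for r in range(max(v-54,0),v+54,1): print(r,im[r,u-4:u+4].mean(0).round().astype(int)[1:].tolist(),end=" ")
E
```

```text
clock: 33.67
position: [0.446, -0.1003, 0.1613]
force: [0.2, 0.4, 0.2]
cam [ 0.46832772 -0.0227723   0.3160434 ]
[281.56484841 113.40674676]
[269  66  27  37 939] [281.90095847  83.93397231]
[270 140  26  32 756] [282.09259259 155.59656085]
[270 104  26  35 663] [282.20361991 119.57466063]
59 [65, 68] 60 [56, 59] 61 [58, 59] 62 [57, 59] 63 [60, 62] 64 [56, 60] 65 [58, 60] 66 [99, 71] 67 [173, 108] 68 [183, 113] 69 [182, 114] 70 [182, 114] 71 [183, 115] 72 [182, 114] 73 [183, 114] 74 [183, 114] 75 [182, 114] 76 [183, 114] 77 [182, 114] 78 [183, 114] 79 [182, 114] 80 [184, 115] 81 [183, 115] 82 [183, 115] 83 [184, 116] 84 [184, 116] 85 [184, 116] 86 [184, 114] 87 [185, 116] 88 [185, 116] 89 [184, 115] 90 [184, 116] 91 [184, 116] 92 [185, 116] 93 [184, 116] 94 [184, 115] 95 [186, 116] 96 [185, 116] 97 [185, 116] 98 [185, 117] 99 [184, 115] 100 [186, 116] 101 [178, 112] 102 [101, 76] 103 [66, 62] 104 [122, 85] 105 [180, 114] 106 [187, 118] 107 [184, 116] 108 [185, 117] 109 [186, 117] 110 [184, 116] 111 [186, 118] 112 [193, 124] 113 [197, 129] 114 [200, 132] 115 [200, 131] 116 [200, 131] 
[... 163 characters left out ...]
] 128 [191, 194] 129 [189, 192] 130 [188, 192] 131 [187, 190] 132 [190, 173] 133 [197, 138] 134 [198, 130] 135 [197, 128] 136 [198, 128] 137 [192, 122] 138 [104, 70] 139 [41, 35] 140 [90, 62] 141 [176, 110] 142 [185, 115] 143 [182, 114] 144 [183, 114] 145 [183, 114] 146 [183, 114] 147 [182, 113] 148 [182, 114] 149 [183, 114] 150 [181, 113] 151 [182, 112] 152 [181, 112] 153 [182, 114] 154 [182, 112] 155 [181, 111] 156 [180, 112] 157 [181, 113] 158 [180, 110] 159 [180, 111] 160 [180, 111] 161 [180, 112] 162 [180, 111] 163 [180, 111] 164 [180, 111] 165 [180, 110] 166 [180, 111] [ WARN:0@0.665] global loadsave.cpp:1063 imwrite_ Unsupported depth image for selected encoder is fallbacked to CV_8U.
```

Overhead: lines at rows 103 and 139, bubble from 111.5 to 137.5. That is 2.1 mm off toward the control end: inside, but marginal. I'll turn the knob 0.41 rad (2.9 units) more clockwise.

```bash
python3 - <<'E'
from h import *
plan([.487,.154,.18]);plan([.487,.154,.12])
E
python3 -m creep '[[0.7,0,-0.4,0,0],[1.6,0,-0.4,0,0.2],[2.5,0,-0.4,0,0.5],[3.4,0,-0.4,0,0.75],[4.2,0,-0.2,0,0.75]]'|grep -E "clock|pos|e: \["; python3 - <<'E'
from h import *
plan([.487,.154,.12]);plan([.487,.154,.075])
E
```

```text
row [ 4.275  0.014 -0.337] twist 0 q7 -0.25
row [4.28  0.073 0.661] twist 0 q7 -0.25
clock: 34.35
position: [0.4847, 0.1529, 0.1722]
force: [1.0, 0.4, 0.4]
row [0.028 0.086 0.867] twist 0 q7 -0.76
row [0.031 0.129 1.615] twist 0 q7 -0.76
```

```bash
python3 -m creep '[[0.03,0.05,0.5,0,0.75],[0.03,0.1,1,0,0.75],[0.03,0.13,1.3,0,0.75],[0.03,0.13,1.5,0,0.75],[0.03,0.13,1.6,0,0.75]]'|grep -E "pos|e: \["; python3 -m creep '[[0,0,0,0,0.6],[0,0,0,0,0.4],[0,0,0,0,0.3],[0,0,0,0,0.3]]' 20; python3 -m creep '[[0,0,0,0.8,0.3],[0,0,0,1.6,0.3],[0,0,0,2.4,0.3],[0,0,0,2.9,0.3],[0,0,0,2.9,0.3]]'
```

```text
position: [0.4868, 0.15, 0.0751]
force: [0.8, 1.1, -0.1]
clock: 35.48
position: [0.4864, 0.1498, 0.0759]
tool_rot: [-3.082, 0.006, 1.419]
force: [-6.5, 1.0, 5.8]
grip_width: 0.0383
finger_force: 19.6
clock: 36.1
position: [0.4853, 0.1502, 0.076]
tool_rot: [-3.088, 0.03, 1.014]
force: [-12.1, 1.9, 11.6]
grip_width: 0.0383
finger_force: 20.2
```

```bash
python3 -m creep '[[0,0,0,0,0.6],[0,0,0,0,0.75],[0,0,0,0,0.75],[0,0,-0.6,0,0.75],[0,0,-1.6,0,0.75]]'|grep -E "pos|e: \["; python3 - <<'E'
from h import *
plan([.4460,-.1003,.18],1.414)
E
```

```text
position: [0.4917, 0.149, 0.1712]
force: [1.2, -0.2, 0.1]
row [-3.933  1.543 -0.108] twist -2.861 q7 -1.09
```

```bash
python3 -m creep '[[-0.8,0.3,-0.1,-0.7,0.5],[-1.6,0.6,-0.1,-1.4,0],[-2.4,0.95,-0.1,-2.1,0],[-3.2,1.25,-0.1,-2.86,0],[-3.93,1.54,-0.1,-2.86,0]]'|grep -E "pos|e: \["; python3 -m creep '[[0,0,0.2,0,0],[0,0,0.3,0,0],[0,0,0.3,0,0]]'|grep -E "clock|pos|e: \["; cat > bub.py <<'E'
from h import *
C=cam("wrist");im=grab_frame("wrist").astype(int)
s=status.observe();print("cam",-C[1].T@C[2],"tcp",s["position"],s["force"].round(1),s["clock"])
c=w2px(C,[[.457,-.03,.119]])[0];u=int(round(c[0]));v=int(c[1]);print(c)
a=im[:,u-4:u+4].mean(1);r=range(max(v-50,0),v+60)
print("lines",[k for k in r if a[k,1]<110 and a[k-1,1]>=a[k,1]<=a[k+1,1]])
print("pale",[k for k in r if a[k,1]>188],"bright",[k for k in r if a[k,2]>150])
lm=silhouettes("wrist","level_mid")
for d in lm[:1]:print(d["p"],rect(d["mask"]))
for d in silhouettes("wrist","selector_grip")[:1]:print("sel",d["p"],rect(d["mask"]))
cv2.imwrite("pics/b%d.png"%int(s["clock"]*10),im.astype(np.uint8))
E
python3 bub.py; python3 - <<'E'
from h import *
plan([.457-.066*.151,-.03-.066*.988,.16],1.414)
E
```

```text
position: [0.4462, -0.1016, 0.1793]
force: [1.1, 0.5, -0.4]
clock: 37.72
position: [0.4456, -0.0985, 0.1608]
force: [1.6, 0.0, -0.3]
cam [ 0.46834892 -0.02112555  0.31551479] tcp [ 0.44586224 -0.09858128  0.16110268] [ 0.1 -0.9 -0.1] 37.775
[282.40111924 116.57976189]
lines [68, 107, 143]
pale [112, 113, 114, 115, 116, 117, 118, 119, 120, 121, 122, 123, 124, 125, 126, 127, 128, 129, 132, 133, 134, 135, 136, 137, 138, 140] bright [118, 119, 120, 121, 122, 123, 124, 125, 126, 127, 128, 129, 130, 131, 132]
0.95 ((281.5, 133.5), (267.0, 57.0), 90.0)
row [0.064 0.01  0.022] twist 0.004 q7 -0.25
```

The bubble is centred: lines at 107 and 143, bubble at 125. Now lower the shut fingertips onto the solid top.

```bash
python3 -m creep '[[0,0.01,0.2,0,0],[0,0.03,0.4,0,0],[0,0.04,0.5,0,0],[0,0.04,0.57,0,0],[0,0.04,0.57,0,0]]'|grep -E "clock|pos|e: \["; python3 -m creep '[[0,0,0.03,0,0],[0,0,0.06,0,0],[0,0,0.06,0,0]]'|grep -E "pos|e: \["
```

```text
clock: 38.5
position: [0.4459, -0.0999, 0.1267]
force: [0.4, -0.7, -0.2]
position: [0.4457, -0.0999, 0.1233]
force: [-0.6, -0.5, 0.6]
```

```bash
python3 -m creep '[[0,0,0.03,0,0],[0,0,0.06,0,0],[0,0,0.06,0,0]]'|grep -E "pos|e: \[";python3 -m creep '[[0,0,0.02,0,0],[0,0,0.04,0,0],[0,0,0.04,0,0]]'|grep -E "clock|pos|e: \["
```

```text
position: [0.4455, -0.0999, 0.1196]
force: [-0.4, 0.4, -0.6]
clock: 39.62
position: [0.4454, -0.0999, 0.1172]
force: [0.2, 0.4, -0.7]
```

```bash
python3 -m creep '[[0,0,0.02,0,0],[0,0,0.03,0,0],[0,0,0.03,0,0]]'|grep -E "clock|pos|e: \["
```

```text
clock: 40.0
position: [0.4453, -0.0999, 0.1154]
force: [-0.9, 0.4, -0.3]
```

```bash
python3 -m creep '[[0,0,0.02,0,0],[0,0,0.03,0,0]]'|grep -E "pos|e: \[";python3 -m creep '[[0,0,0.02,0,0],[0,0,0.02,0,0]]'|grep -E "clock|pos|e: \["
```

```text
position: [0.4452, -0.0999, 0.1136]
force: [0.4, -0.1, 0.2]
clock: 40.5
position: [0.4451, -0.0999, 0.1124]
force: [0.6, -0.2, 0.5]
```

```bash
python3 -m creep '[[0,0,0.01,0,0],[0,0,0.02,0,0]]'|grep -E "clock|pos|e: \["
```

```text
clock: 40.75
position: [0.4451, -0.0999, 0.1113]
force: [0.2, -0.6, 0.1]
```

```bash
python3 -m creep '[[0,0,0.01,0,0],[0,0,0.02,0,0]]'|grep -E "clock|pos|e: \["
```

```text
clock: 41.0
position: [0.445, -0.0999, 0.1101]
force: [0.5, 0.2, 0.5]
```

```bash
python3 -m creep '[[0,0,0.01,0,0],[0,0,0.02,0,0]]'|grep -E "clock|pos|e: \["
```

```text
clock: 41.25
position: [0.4449, -0.0999, 0.1089]
force: [0.9, 0.1, -0.1]
```

```bash
python3 -m creep '[[0,0,0.01,0,0],[0,0,0.015,0,0]]'|grep -E "clock|pos|e: \["
```

```text
clock: 41.5
position: [0.4449, -0.0998, 0.108]
force: [0.5, -0.1, 0.1]
```

```bash
python3 -m creep '[[0,0,0.01,0,0],[0,0,0.015,0,0]]'|grep -E "clock|pos|e: \["
```

```text
clock: 41.75
position: [0.445, -0.0999, 0.1074]
force: [-2.6, 0.0, 10.4]
```

```bash
python3 -m creep '[[0,0,0.01,0,0],[0,0,0.01,0,0]]'|grep -E "clock|pos|e: \["
```

```text
clock: 42.0
position: [0.4452, -0.0999, 0.1072]
force: [-4.0, 0.7, 20.0]
```

Contact. Ease back to about 10 N, wait for the bubble, check.

```bash
python3 -m creep '[[0,0,-0.009,0,0],[0,0,-0.009,0,0],[0,0,-0.009,0,0],[0,0,-0.009,0,0],[0,0,-0.009,0,0]]'|grep -E "clock|pos|e: \[|wid"; python3 -m creep '[[0,0,0,0,0],[0,0,0,0,0],[0,0,0,0,0],[0,0,0,0,0]]'|grep -E "clock|pos|e: \[";python3 bub.py
python3 - <<'E'
from h import *
C=cam("top");t=grab_frame("top")
a=cv2.imread("pics/top0.png")
for n in("mug","spreader","spread_jar"):
  for d in silhouettes("top",n)[:1]: print(n,d["p"],(np.array(d["extent"])*[560,420,560,420]).round())
E
```

```text
clock: 42.62
position: [0.445, -0.0999, 0.1074]
force: [-1.7, 0.5, 8.9]
grip_width: -0.0001
clock: 43.12
position: [0.445, -0.0999, 0.1074]
force: [-2.8, -0.4, 9.7]
cam [ 0.46763805 -0.02239411  0.26210354] tcp [ 0.44497965 -0.09988707  0.10738582] [-1.2 -0.4  8.7] 43.175
[276.68532876 120.19739233]
lines [107, 155]
pale [73, 74, 75, 77, 78, 79, 80, 81, 82, 83, 84, 85, 86, 87, 88, 89, 90, 91, 92, 93, 94, 95, 96, 97, 98, 99, 100, 101, 102, 103, 104, 110, 111, 112, 113, 114, 115, 116, 117, 118, 119, 120, 121, 122, 123, 124, 125, 126, 127, 128, 129, 130, 131, 132, 133, 134, 135, 136, 137, 138, 139, 140, 141, 142, 143, 144, 145, 146, 147, 148, 149, 150, 151, 152, 153, 159, 160, 161, 162, 163, 164, 165, 166, 167, 168, 169, 171, 172, 175, 176, 177] bright [122, 123, 124, 125, 126, 127, 128, 129, 130, 131, 132, 133, 134, 135, 136, 137, 138, 139, 140, 141, 142]
0.78 ((275.0, 134.5), (269.0, 74.0), 90.0)
sel 0.85 ((278.43035888671875, 368.2664489746094), (12.675004005432129, 32.14019012451172), 5.194429397583008)
mug 0.68 [381. 256. 415. 294.]
spreader 0.84 [385. 200. 451. 237.]
spread_jar 0.62 [179. 160. 206. 185.]
```

Steady at about 9 N, with the bubble 0.4 mm off centre (lines at 107 and 155, bubble at 132). The selector hasn't been touched since and the bystanders haven't moved. Handing in.

```bash
python3 -c "
from workcell import bot
print(bot.job_done())"
```

```text
the job is handed in; nothing more can be done
None
```

I handed the job in at about 43 s: the selector is at off, the level lies across the plate along the foot line, and the fingertips are pressing it down at about 9 N with the bubble about 0.4 mm off centre; the jar, mug and spreader have not moved, but an early touch on the selector read 113 N at the wrist (limit 120 N).

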